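# Refit the depth knob on an engraving machine and hold it for the grub screw

### The arm

A 6-joint arm with a two-finger parallel gripper is mounted at the origin on the work surface. World frame = base frame: x ahead of the robot, y to its left, z up, the work surface at z = 0. Lengths are in m, angles in rad, forces in N, time in s.
With the tool pointing down it reaches from about 0.25 to 0.725 m from the base axis. Payload 4 kg.
Tool frame: the origin (TCP) lies between the finger pads; the fingertips stand env.finger_overhang ahead of it and the grasp point (between the pads) is the TCP (env.finger_overhang is the distance from the TCP to the fingertips, in m); z points along the fingers, y is the line along which they close (so a half turn about z gives the same grasp; the last joint's range is limited). The gripper opens to 85 mm and grips with 20 to 120 N. Pads are 22 mm wide; open, the fingers measure 114 mm over their backs; the gripper's body (76 mm by 85 mm) begins 54 mm behind the grasp point. The pads swing forward as they close: fully open they stand 13 mm farther back than shut.
Start: joints at [-1.117, 0.241, 0.005, 1.335, 0, 1.571], TCP at [0.219, -0.449, 0.25] pointing down, gripper open.
Joint ranges: [-2.72, 2.72], [-1.05, 1.87], [-1.09, 1.28], [-1.99, 2.15], [-1.42, 1.44], [-3.14, 3.14]. Speed limits (rad/s): [2.79, 2.79, 3.14, 3.14, 3.14, 3.14].

### API

Orientations are given as a unit quaternion [x, y, z, w].
In Python, from workcell import env gives the robot as it stands.
- The arm moves only by the shell command python3 -m inch 'ROWS' [OPENING] [FORCE]. ROWS is JSON, one flat list of numbers, 6 for each row, row after row: the shift along the tool's x, y, z in cm, then the turn, a rotation vector about the tool's x, y, z in degrees. In form: [x, y, z, wx, wy, wz, x, y, z, wx, wy, wz, ...]. A call has 1 to 20 rows; each row shifts and turns the commanded pose from where the row before left it, along the tool's axes as they then stand; what a row does not reach is not made up. A row lasts 1/8 s, in which the tool goes at most 62.5 mm and 10.7 degrees, less where a joint would pass 70% of its speed; a pose out of reach is approached as far as the arm can. A call is refused whole if a number of a shift passes 6.25 or a number of a turn 10.7, either way. A call with a gripper value outside its range is refused whole. OPENING is the finger opening in cm, from 0 to 8.54, set as the call begins (- or left out, the last holds). The fingers move at their own pace and stop on an object; FORCE is the grip in N (left out, the last holds). Time passes only in rows, so rows that do not move let the fingers close. It gives the time, the measured TCP pose, the force, the opening and the grip force at its end, in the units of the state.
- env.get_state(): the state, without advancing time (a new reading comes with each control period).
- env.camera(name): name is "scene" or "side" or "wrist"; returns the picture (384x512x3 uint8, blue, green, red); there is no depth.
- env.camera_info(name): a dict with "fov_y" (degrees; the focal length in pixels is half the picture's height over the tangent of half this angle, whatever the lens; pixels are square), "cx", "cy" (the principal point, pixels), "k1" (the pictures are not rectified: a ray, as slopes to the right and down, at radius r is drawn at 1 + k1 r^2 times it, then the intrinsics apply), "xyz" and "orientation" of the camera in the world. Camera axes: x right, y down, z forward; pixel columns grow to the right and rows downward; lengths in m; the calibration is good to about 2 mm. A picture is of the moment at which its call begins: read the wrist's pose just before it. camera_info takes no time and is no camera call; for the wrist camera it gives the pose at the moment of the call.
- env.close_job(): hands the job in; it is judged then, once.
Trained networks look in the newest picture that a camera, given by its name, has taken for a name from the list of things; names that differ only in an ending like _2 or _b are one class to them, and where a whole thing is asked for, a point or a joint stands for the part that bears it (a point fixed in the world has none). Each returns a list of dicts, best first, with "score" (0 to 1); they miss things now and then, are a little off and sometimes report something else, mostly with a low value. They report only what shows in the picture. A call takes as long as a camera call. They do not tell look-alikes from the thing itself.
- env.masks_of(camera, name): "mask" (384x512 bool, what is visible of it) and "bbox" ([left, top, right, bottom] in pixels, round what is visible of it).
The state is a dict: "time": time; "joints": joint angles; "dq": joint speeds; "joint_torque": joint torques, N m; "ee_pos": TCP position; "tool_rot": TCP orientation; "force": force on the tool from outside, world axes, zero at the start; "moment": the same for the moment, N m; "opening": finger opening in m; "grasp_force": force on a finger pad.
Only numpy, scipy, OpenCV 4.12 (cv2) and the standard library are available. Lean on these libraries where they do the work, as an engineer would, in place of code of your own. Each camera call takes 0.05 s, during which the arm holds its last target. There are 200 camera calls.

### The job

The depth knob has come off the engraving machine and lies on the bench. First raise the machine's lift lever all the way so that the cutter is clear of the pendant, then take the knob, line up the flat in its bore with the flat of the D-shaped spindle on top of the head, and push it right down until the spring washer beneath it is flat. Finish while still holding the knob pressed down like that, so that I can tighten its grub screw, and leave the other things on the bench where they are.

Things in the scene. Friction and masses are not known exactly. Their poses are not given: they have to be found in the camera images.
- engraver: desktop engraving machine, fixed: grey base 280 x 200 mm, 30 high; steel table with a vice (top at 68 mm) holding a brass pendant; grey column at the back (x 60 to 135 mm, 90 wide, top 175); white overhanging head (x -60 to 75, 74 wide, z 92 to 147). Origin: centre of its underside, on the bench. x points level from its front to its back, y to its left, z up
- lift_lever (a joint): small lever on the right (-y) side of the head, pointing to the front; rad: 0 = down, cutter on the pendant (arm 0.35 rad below level); 0.85 = fully up at its stop (0.50 rad above level). A stiff friction hinge that stays where it is left; about 2 N at the handle moves it
- lever_handle (a point): centre of the lever's handle: a black barrel, 14 mm in diameter and 14 mm wide along the machine's y, at the front end of the thin steel arm, 75 mm from the pivot; free room of 40 mm or more below it. At joint value q it lies from the pivot, in the machine's axes, at x = -75 mm cos(q - 0.35), z = 75 mm sin(q - 0.35)
- lever_pivot (a point): the lever's pivot axis (along the machine's y), in the plane of the handle's centre: at x -45, y -50, z 115 mm in the machine's frame
- knob_mid (a point): loose black pointer knob, bore down on the bench: a disc 42 mm across, 16 high, on it an upright straight bar grip 12 thick, 20 high (36 in all), 20 mm from the axis to its blunt tail, tapering to a narrow nose 28 mm from the axis, overhanging the disc; fine line on top of the nose half. 60 g. Point on its axis, 18 mm up; x along the bar to the nose, z up
- knob_bore (a point): mouth of the knob's D-shaped bore, on the axis, in its underside: 13.2 mm in diameter, 14 mm deep, with one flat 3.7 mm from the axis, on the nose side, square to the bar. x and z as for knob_mid
- spindle_tip (a point): centre of the top end of the upright steel D-spindle on the head, on its axis: 12 mm in diameter, one flat 3 mm from the axis, end bevelled 1.5 mm, 14 mm above the round dial plate. x points level out through the flat, z up: the knob fits when its x points the same way (within about 0.1 rad). Turns stiffly (0.06 N m). Knob home: knob_mid is 5 mm above this point
- washer_top (a point): top centre of the wave-spring washer around the spindle, on the dial plate: 26 mm in diameter, 4 mm high, so the spindle stands 10 mm out of it. It gives from 4 N on and is flat (3 mm lower) at 10 N, then it is a hard stop; it springs back when let go
- tin_mid (a point): bystander: small round aluminium tin, 50 mm in diameter and 22 mm high, point at its centre; leave it alone
- block_mid (a point): bystander: steel bench block 75 x 75 x 18 mm, point at its centre; leave it alone
- hammer: bystander: hammer about 220 mm long lying on the bench, its x axis along the handle; leave it alone
There are look-alikes about, which are no part of the job. Of the things shaped like the part that bears knob_mid, the black one is meant.

How it is judged:
By the outcome, as a careful person would: the job done as asked, in the order asked, and still so for the second after the job is handed in, while the arm keeps its last pose, push and grip.
It also fails if it takes over 54 s, if anything falls off the work surface, if the arm or the gripper's body presses on something with over 40 N, if the wrist force passes 120 N, or if a joint passes its speed limit or range.

## Working session

There is one attempt and no reset: what is moved stays moved. The work goes in short steps, Python scripts to look and compute and a shell command to move; the robot and the scene stay as the last step left them, time stands still between calls to the robot, and variables do not carry over. Pictures are saved under pics/ and viewed, at most 10 in all, crops included, and the job is handed in when it is done.

```bash
ls; mkdir -p pics; python3 - <<'E'
from workcell import env
import cv2,numpy as np
print(env.get_state(), env.finger_overhang)
a=env.camera("scene");b=env.camera("side")
cv2.imwrite("pics/scene.png",a);cv2.imwrite("pics/side.png",b)
for c in("scene","side","wrist"): print(c,env.camera_info(c))
for c in("scene","side"):
  for n in("engraver","knob_mid","lift_lever","lever_handle","spindle_tip","washer_top","tin_mid","block_mid","hammer"):
    try:
      for m in env.masks_of(c,n)[:3]: print(c,n,round(m["score"],2),m["bbox"],int(m["mask"].sum()))
    except Exception as e: print(c,n,e)
E
```

```text
pics
{'time': 0.0, 'joints': array([-1.11703512e+00,  2.41420494e-01,  3.71887175e-03,  1.33516089e+00,
       -2.31730598e-05,  1.57080045e+00]), 'dq': array([-0.00127139,  0.00141137, -0.00054183,  0.00118741, -0.00046779,
       -0.00166088]), 'joint_torque': array([ 1.66769723e-04, -3.72320330e+01,  2.52406651e+01,  1.69925956e-02,
        8.51068557e-05,  3.35894992e-07]), 'ee_pos': array([ 0.21891442, -0.44888391,  0.24940709]), 'tool_rot': array([ 9.74372750e-01,  2.24937051e-01, -2.43674361e-04, -1.00400929e-03]), 'force': array([ 0.05361056, -0.04896788, -0.34242291]), 'moment': array([ 0.0263292 ,  0.00643282, -0.01341681]), 'grasp_force': 0.0, 'opening': 0.08547157762286572} 0.019
scene {'fov_y': 42.488083863891106, 'cx': 255.18443312872674, 'cy': 190.94604999546644, 'k1': -0.03529814279571132, 'xyz': array([1.1652883 , 0.15957825, 1.08961207]), 'orientation': array([ 0.5887151 ,  0.75622263, -0.22346688, -0.17777631])}
side {'fov_y': 55.292820246795074, 'cx': 257.0151996666591, 'cy': 197.1201897424473, 'k1': -0.07596283688436256, 'xyz': array([0.37475032, 0.85462796, 0.82
[... 639 characters left out ...]
9.9, 200.4] 123
scene spindle_tip 0.33 [353.5, 272.5, 399.3, 315.1] 1087
scene tin_mid 0.64 [136.5, 151.6, 153.7, 166.8] 267
scene block_mid 0.83 [353.7, 268.2, 398.3, 313.6] 1095
scene hammer 0.92 [59.3, 181.1, 130.5, 263.3] 1169
side engraver 0.62 [168.2, 180.0, 274.0, 267.8] 6034
side knob_mid 0.76 [240.3, 304.4, 257.5, 321.2] 266
side knob_mid 0.75 [271.6, 314.0, 289.9, 333.4] 265
side knob_mid 0.66 [283.7, 285.0, 298.4, 308.2] 279
side lift_lever 0.57 [244.0, 202.2, 267.8, 212.6] 50
side lift_lever 0.25 [155.4, 287.3, 195.3, 325.8] 850
side tin_mid 0.65 [282.6, 166.0, 293.1, 181.4] 120
side block_mid 0.75 [156.1, 289.0, 193.7, 323.9] 794
side hammer 0.79 [213.0, 154.2, 267.1, 171.6] 334
```

View pics/scene.png

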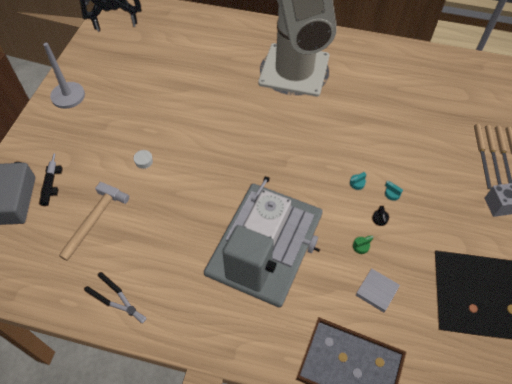

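View pics/side.png

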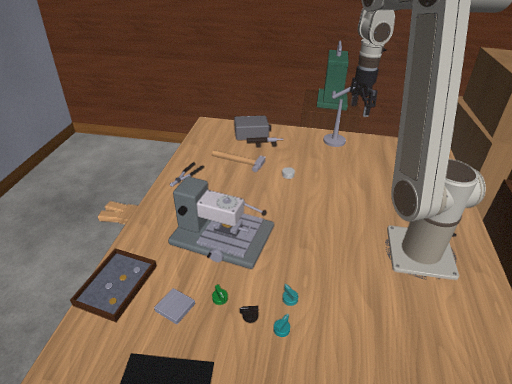

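The scene view shows the engraver at about (265,240), with its head toward the robot and the lever handle at (266,180). The black knob is at (381,215), with teal and green look-alikes around it. The side view puts the black knob at (250,313) and the lever handle at (264,212). I'll enlarge these next.

```bash
cat > h.py <<'E'
import numpy as np,cv2
from scipy.spatial.transform import Rotation as R
from scipy.optimize import least_squares
def K(ci):
    f=192/np.tan(np.radians(ci["fov_y"])/2); return f
def ray(ci,uv):
    f=K(ci); d=(np.array(uv,float)-[ci["cx"],ci["cy"]])/f
    p=d.copy()
    for _ in range(20): p=d/(1+ci["k1"]*(p@p))
    v=R.from_quat(ci["orientation"]).apply([p[0],p[1],1]); return np.array(ci["xyz"]),v/np.linalg.norm(v)
def onz(ci,uv,z):
    o,v=ray(ci,uv); return o+v*(z-o[2])/v[2]
def proj(ci,P):
    q=(R.from_quat(ci["orientation"]).inv().apply(np.atleast_2d(P)-ci["xyz"])); s=q[:,:2]/q[:,2:]
    r2=(s**2).sum(1,keepdims=True); return s*(1+ci["k1"]*r2)*K(ci)+[ci["cx"],ci["cy"]]
def tri(obs):
    A=np.zeros((3,3));b=np.zeros(3)
    for ci,uv in obs:
        o,v=ray(ci,uv);M=np.eye(3)-np.outer(v,v);A+=M;b+=M@o
    return np.linalg.solve(A,b)
E
python3 - <<'E'
from h import *
from workcell import env
a=cv2.imread("pics/scene.png");b=cv2.imread("pics/side.png")
def crop(i,x,y,w,h,s): return cv2.resize(i[y:y+h,x:x+w],None,fx=s,fy=s,interpolation=cv2.INTER_CUBIC)
t=np.hstack([crop(a,200,170,130,133,3),crop(b,165,172,133,133,3)])[:, :789]
u=np.hstack([crop(a,345,165,65,95,2),crop(b,205,280,100,65,3)[:190]])
u=cv2.copyMakeBorder(u,0,0,0,t.shape[1]-u.shape[1],cv2.BORDER_CONSTANT)
cv2.imwrite("pics/crop.png",np.vstack([t,u]));print(t.shape,u.shape)
s,d=env.camera_info("scene"),env.camera_info("side")
print("knob",tri([(s,(381,216)),(d,(250,313))]),"handle",tri([(s,(267,180)),(d,(264.5,212))]),"dial",tri([(s,(271,206)),(d,(227,200))]))
E
```

```text
(399, 789, 3) (190, 789, 3)
knob [0.47517753 0.32126653 0.01216166] handle [0.49290672 0.02516858 0.09664392] dial [0.598245   0.05824405 0.15294771]
```

View pics/crop.png

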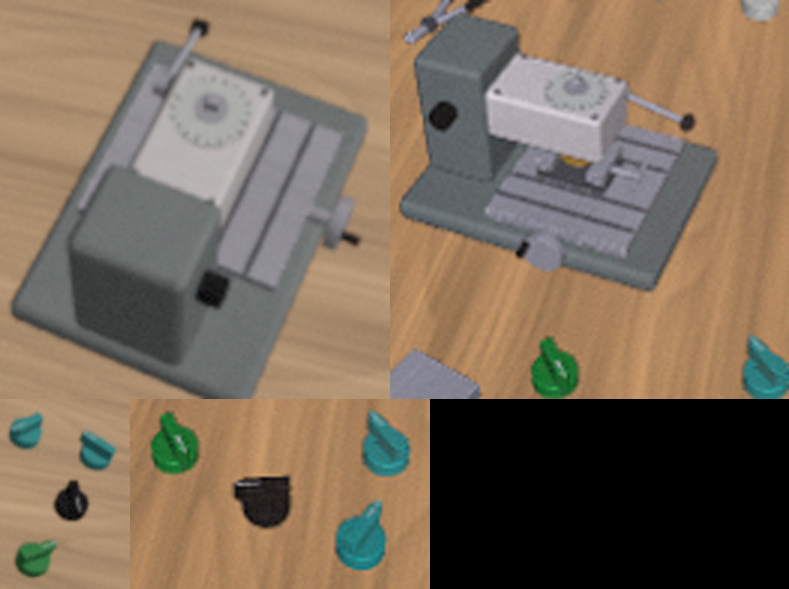

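The crops show the head's front edge, the base corners and the column-top corners, the lever pointing down to the front, and the black knob's nose. I'll fit the engraver's pose to these corners.

```bash
python3 - <<'E'
from h import *
from workcell import env
s,d=env.camera_info("scene"),env.camera_info("side")
S=lambda x,y:(200+x/3,170+y/3)
D=lambda x,y:(165+(x-390)/3,172+y/3)
T=[(s,S(160,42),(-140,-100,30)),(s,S(365,118),(-140,100,30)),(s,S(15,305),(140,-100,30)),(s,S(250,395),(140,100,30)),
(s,S(188,58),(-60,-37,147)),(s,S(273,92),(-60,37,147)),(s,S(105,172),(60,-45,175)),(s,S(218,205),(60,45,175)),
(d,D(652,287),(-140,100,30)),(d,D(717,155),(-140,-100,30)),(d,D(402,208),(140,100,30)),
(d,D(600,112),(-60,37,147)),(d,D(625,82),(-60,-37,147)),(d,D(418,48),(135,45,175)),(d,D(520,33),(60,-45,175)),
(s,S(200,27),(-45-75*np.cos(.35),-50,115-75*np.sin(.35))),(d,D(687,122),(-45-75*np.cos(.35),-50,115-75*np.sin(.35)))]
def W(p,m):
    m=np.array(m)/1e3;c,n=np.cos(p[2]),np.sin(p[2]);return np.array([p[0]+c*m[0]-n*m[1],p[1]+n*m[0]+c*m[1],m[2]])
f=lambda p:np.concatenate([proj(c,W(p,m))[0]-uv for c,uv,m in T])
r=least_squares(f,[.65,.08,-.3],loss="soft_l1");p=r.x;print(p,f(p).reshape(-1,2).round(1).tolist())
np.save("eng.npy",p)
H=W(p,(-45-75*np.cos(.35),-50,115-75*np.sin(.35)));print("handle",H,"pivot",W(p,(-45,-50,115)))
sp=tri([(s,S(209,103)),(d,D(575,82))]);print("spindle tri",sp,onz(s,S(209,103),.161),onz(d,D(575,82),.161))
c,n=np.cos(p[2]),np.sin(p[2]);q=sp-[p[0],p[1],0];print("machine",[c*q[0]+n*q[1],-n*q[0]+c*q[1]])
# wrist pictures
w=env.camera_info("wrist");st=env.get_state();print(R.from_quat(st["tool_rot"]).as_matrix().round(3))
for n in("knob",(.475,.321,.018)),("h",H),("sp",sp): print(n[0],proj(w,n[1]))
E
```

```text
[ 0.61860277  0.05487523 -0.17388883] [[-1.5, -3.2], [2.8, -1.5], [-2.8, 0.1], [-1.3, 4.2], [-0.1, -1.7], [1.6, -1.8], [1.7, -5.4], [3.1, -1.0], [-0.2, -2.7], [0.4, -3.0], [-3.1, -2.5], [-1.0, 3.8], [0.6, -1.5], [-3.7, 3.0], [-0.5, -3.3], [-0.3, 2.6], [-1.5, 1.8]]
handle [0.49624022 0.02560422 0.08928266] pivot [0.5656307  0.01341488 0.115     ]
spindle tri [0.59810758 0.05592392 0.15527821] [0.6013552  0.05640927 0.161     ] [0.59630835 0.06305861 0.161     ]
machine [np.float64(-0.02036754102185207), np.float64(-0.0025130754486092604)]
[[ 0.899  0.438 -0.   ]
 [ 0.438 -0.899 -0.   ]
 [-0.     0.    -1.   ]]
knob [[282.21891764 217.87002081]]
h [[ 84.43582021 -57.82754028]]
sp [[5171.20412354 9198.95194541]]
```

```bash
cat >> h.py <<'E'
def go(st,pos,yaw=None):
    """shift in present tool axes (cm); rotvec (deg) to tool down with tool-y at world angle yaw"""
    T=R.from_quat(st["tool_rot"]); print("shift cm",(T.inv().apply(np.array(pos)-st["ee_pos"])*100).round(2))
    if yaw is not None:
        best=None
        for k in(0,np.pi):
            y=np.array([np.cos(yaw+k),np.sin(yaw+k),0]);z=np.array([0,0,-1.]);x=np.cross(y,z)
            rv=np.degrees((T.inv()*R.from_matrix(np.c_[x,y,z])).as_rotvec())
            if best is None or np.linalg.norm(rv)<np.linalg.norm(best): best=rv
        print("turn deg",best.round(1))
E
python3 - <<'E'
from h import *
from workcell import env
st=env.get_state();w=env.camera_info("wrist");T=R.from_quat(st["tool_rot"])
off=T.inv().apply(w["xyz"]-st["ee_pos"]);Rc=(T.inv()*R.from_quat(w["orientation"]));print(off,Rc.as_matrix().round(3),np.linalg.norm(st["ee_pos"][:2]))
go(st,(.46,.03,.30),np.pi/2-.174)
E
```

```text
[ 0.07551945  0.0006043  -0.12369015] [[-0.    -0.955 -0.295]
 [ 1.    -0.     0.   ]
 [-0.001 -0.295  0.955]] 0.4999925148082187
shift cm [ 42.66 -32.53  -4.97]
turn deg [ 0.  0. 36.]
```

```bash
python3 -m inch '[2,-1.6,-0.5,0,0,0,4,-3,-0.5,0,0,0,4,-3,-0.5,0,0,0,4,-3,-0.5,0,0,0,4,-3,-0.5,0,0,0,4,-3,-0.5,0,0,0,4,-3,-0.5,0,0,0,4,-3,-0.5,0,0,0,4,-3,-0.5,0,0,0,4,-3,-0.5,0,0,0,4,-3,0,0,0,0,0.66,-1,0,0,0,0,0,0,0,0,0,9,0,0,0,0,0,9,0,0,0,0,0,9,0,0,0,0,0,9,0,0,0,0,0,0,0,0,0,0,0,0]'
python3 - <<'E'
from h import *
from workcell import env
st=env.get_state();w=env.camera_info("wrist");a=env.camera("wrist");cv2.imwrite("pics/w1.png",a)
print(st["joints"].round(2))
import pickle;pickle.dump((st,w),open("w1.pkl","wb"))
for n in("lever_handle","spindle_tip","washer_top","lift_lever"):
    for m in env.masks_of("wrist",n)[:2]: print(n,round(m["score"],2),m["bbox"])
p=np.load("eng.npy")
print("pred handle,spindle",proj(w,[(.496,.0256,.089),(.598,.056,.161)]))
E
```

```text
time: 3.25
ee_pos: [0.4556, -0.0311, 0.3004]
tool_rot: [0.999, -0.049, -0.001, -0.024]
force: [-0.8, 0.0, -0.3]
opening: 0.0851
grasp_force: 0.0
[-0.1   0.14  0.01  1.44  0.05  3.14]
lever_handle 0.89 [202.6, 66.1, 220.0, 152.4]
spindle_tip 0.68 [141.2, 30.3, 160.6, 47.6]
washer_top 0.8 [137.8, 22.4, 164.9, 54.2]
lift_lever 0.7 [204.8, 61.6, 218.5, 149.4]
pred handle,spindle [[211.25249285 138.61408401]
 [146.7271282   37.61243234]]
```

View pics/w1.png

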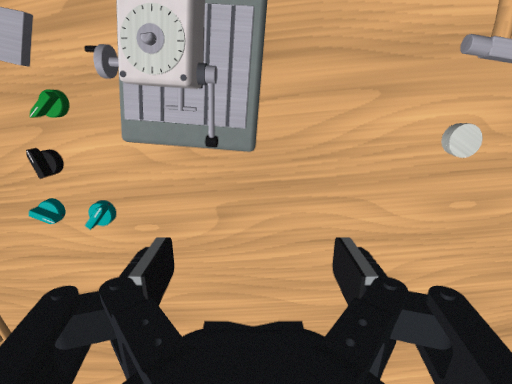

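The wrist view shows the spindle at (149,38), the handle at (211,141), the base's front edge from (122,142) to (256,151), and the black knob at (45,162). Joint 6 is at its limit. I'll refine the pose with these points.

```bash
python3 - <<'E'
from h import *
import pickle
from workcell import env
st,w=pickle.load(open("w1.pkl","rb"))
s,d=env.camera_info("scene"),env.camera_info("side")
S=lambda x,y:(200+x/3,170+y/3)
D=lambda x,y:(165+(x-390)/3,172+y/3)
h=(-45-75*np.cos(.35),-50,115-75*np.sin(.35))
T=[(w,(122,141),(-140,100,30),1),(w,(256,151),(-140,-100,30),1),(w,(119.5,82),(-60,37,147),1),(w,(192,87),(-60,-37,147),1),(w,(211,141.5),h,2),
(s,S(200,27),h,1),(d,D(687,122),h,1),(s,S(188,58),(-60,-37,147),.5),(s,S(273,92),(-60,37,147),.5),(d,D(625,82),(-60,-37,147),.5)]
def W(p,m):
    m=np.array(m)/1e3;c,n=np.cos(p[2]),np.sin(p[2]);return np.array([p[0]+c*m[0]-n*m[1],p[1]+n*m[0]+c*m[1],m[2]])
g=lambda p:np.concatenate([k*(proj(c,W(p,m))[0]-uv) for c,uv,m,k in T])
r=least_squares(g,np.load("eng.npy"),loss="soft_l1");p=r.x;print(p,g(p).reshape(-1,2).round(1).tolist())
np.save("eng.npy",p)
H=W(p,h);print("handle",H,"tri",tri([(w,(211,141.5)),(s,S(200,27)),(d,D(687,122))]),onz(w,(211,141.5),.0893))
print("spindle",onz(w,(149.5,38),.161),tri([(w,(149.5,38)),(s,S(209,103)),(d,D(575,82))]))
print("knob",onz(w,(48,163),.012))
E
```

```text
[ 0.61744282  0.04986256 -0.19681233] [[-2.7, 0.1], [-1.8, 4.1], [-1.4, 0.2], [0.1, 1.7], [4.3, -3.5], [-1.0, 1.9], [-0.8, 1.4], [-0.7, -1.3], [-0.0, -1.1], [0.7, -1.1]]
handle [0.49444149 0.02340397 0.08928266] tri [0.49280986 0.0250438  0.0961734 ] [0.4925948  0.02633449 0.0893    ]
spindle [0.59735059 0.05353387 0.161     ] [0.59836657 0.05580926 0.15534104]
knob [0.47625258 0.31716445 0.012     ]
```

```bash
python3 -m inch '[0,0,0,0,0,-10,0,0,0,0,0,-10,0,0,0,0,0,-10,0,0,0,0,0,-10,0,0,0,0,0,-10,0,0,0,0,0,-10,0,0,0,0,0,-10,0,0,0,0,0,-10,0,0,0,0,0,-10,0,0,0,0,0,-10,0,0,0,0,0,-10,0,0,0,0,0,-10,0,0,0,0,0,-10,0,0,0,0,0,-10,0,0,0,0,0,-10,0,0,0,0,0,-10,0,0,0,0,0,-10,0,0,0,0,0,0]' 5
python3 - <<'E'
from h import *
from workcell import env
st=env.get_state();print(st["joints"].round(2));go(st,(.4935,.0255,.15),np.pi/2-.19)
E
```

```text
time: 5.75
ee_pos: [0.4561, -0.0301, 0.3003]
tool_rot: [0.135, 0.99, 0.024, -0.003]
force: [0.9, -0.1, -0.4]
opening: 0.0499
grasp_force: 0.0
[-0.1   0.14  0.01  1.44  0.05  0.18]
shift cm [-2.3   5.64 15.28]
turn deg [ 2.7 -0.6 -4.7]
```

```bash
python3 -m inch '[0,0,0,2.7,-0.6,-4.7,-0.8,1.9,2,0,0,0,-0.8,1.9,4,0,0,0,-0.8,1.8,4,0,0,0,0,0,2,0,0,0,0,0,0,0,0,0,0,0,0,0,0,0]'
python3 - <<'E'
from h import *
from workcell import env
st=env.get_state();print(st["joints"].round(2));go(st,(.4935,.0255,.15),np.pi/2-.19)
w=env.camera_info("wrist");a=env.camera("wrist");cv2.imwrite("pics/w2.png",a)
for n in("lever_handle","spindle_tip"):
    for m in env.masks_of("wrist",n)[:2]: print(n,round(m["score"],2),m["bbox"])
print(proj(w,[(.4935,.0255,.09),(.598,.055,.161)]),proj(w,st["ee_pos"]))
E
```

```text
time: 6.62
ee_pos: [0.4908, 0.02, 0.1813]
tool_rot: [0.095, 0.995, 0.0, 0.001]
force: [0.1, -0.1, -0.0]
opening: 0.05
grasp_force: 0.0
[ 0.04  0.26 -0.15  1.16  0.    0.23]
shift cm [-0.16  0.59  3.13]
turn deg [0.  0.1 0. ]
lever_handle 0.91 [251.5, 196.5, 267.8, 309.1]
[[260.54187597 200.23127981]
 [330.95952718 363.43797382]] [[253.72043432 257.37842352]]
```

View pics/w2.png

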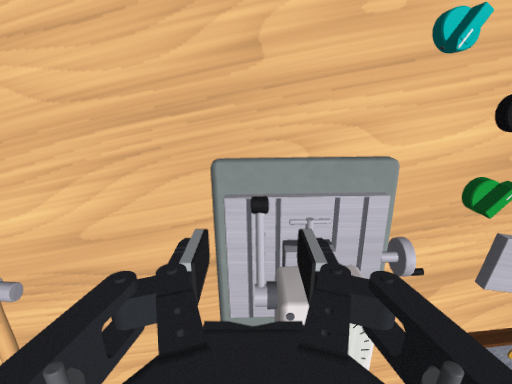

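The wrist view shows the lever handle at (260,204), about 4 px from the prediction, with the machine's axes square to the gripper. I'll go down and grip it.

```bash
python3 -m inch '[-0.35,0.6,0,0,0,0,0,0,3,0,0,0,0,0,3,0,0,0,0,0,2,0,0,0,0,0,1.1,0,0,0,0,0,0,0,0,0]' && python3 -m inch '[0,0,0,0,0,0,0,0,0,0,0,0,0,0,0,0,0,0,0,0,0,0,0,0,0,0,0,0,0,0,0,0,0,0,0,0]' 0.6 40
```

```text
time: 7.52
ee_pos: [0.4946, 0.0253, 0.0891]
tool_rot: [0.094, 0.996, 0.0, -0.0]
force: [0.3, -0.2, -0.0]
opening: 0.0499
grasp_force: 0.0
time: 8.28
ee_pos: [0.4955, 0.0246, 0.0898]
tool_rot: [0.095, 0.996, -0.0, 0.001]
force: [1.7, -5.0, 3.5]
opening: 0.013
grasp_force: 39.0
```

```bash
python3 -m inch '[0.2,0,-0.73,0,0,0,0.17,0,-0.72,0,0,0,0.06,0,-0.56,0,0,0,0.02,0,-0.56,0,0,0,-0.02,0,-0.56,0,0,0,-0.06,0,-0.56,0,0,0,-0.17,0,-0.72,0,0,0,-0.2,0,-0.73,0,0,0,-0.22,0,-0.52,0,0,0,-0.25,0,-0.51,0,0,0,-0.15,0,-0.27,0,0,0,0,0,0,0,0,0]'; python3 - <<'E'
from h import *
from workcell import env
p=np.load("eng.npy");st=env.get_state();print(st["force"])
E
```

```text
time: 9.78
ee_pos: [0.498, 0.0241, 0.1493]
tool_rot: [0.094, 0.996, -0.0, -0.004]
force: [4.3, -2.0, -22.3]
opening: 0.0131
grasp_force: 39.9
[  4.25009376  -1.98478034 -22.26915194]
```

```bash
python3 -m inch '[-0.03,0,-0.1,0,0,0,0,0,0,0,0,0]' && python3 -m inch '[0,0,0,0,0,0,0,0,0,0,0,0,0,0,0,0,0,0,0,0,0,0,0,0,0,0,-2,0,0,0,0,0,-4,0,0,0,0,0,-4,0,0,0,0,0,-2,0,0,0,0,0,0,0,0,0]' 5
python3 - <<'E'
from h import *
from workcell import env
st=env.get_state();print(st["joints"].round(2))
w=env.camera_info("wrist");a=env.camera("wrist");cv2.imwrite("pics/w3.png",a)
b=env.camera("side");c=env.camera("scene");cv2.imwrite("pics/side2.png",b);cv2.imwrite("pics/scene2.png",c)
for cam in("wrist","side","scene"):
  for n in("lever_handle","lift_lever"):
    for m in env.masks_of(cam,n)[:1]: print(cam,n,round(m["score"],2),m["bbox"])
p=np.load("eng.npy")
def W(m):
    m=np.array(m)/1e3;c,n=np.cos(p[2]),np.sin(p[2]);return np.array([p[0]+c*m[0]-n*m[1],p[1]+n*m[0]+c*m[1],m[2]])
for q in(0,.7,.78,.85):
    P=W((-45-75*np.cos(q-.35),-50,115+75*np.sin(q-.35)));print(q,P.round(4),[proj(x,P)[0].round(1) for x in(w,env.camera_info("side"),env.camera_info("scene"))])
k=lambda i,x,y:cv2.resize(i[y:y+65,x:x+65],(390,390),interpolation=cv2.INTER_CUBIC)
cv2.imwrite("pics/crop2.png",np.hstack([k(b,215,170),k(c,240,165)]))
E
```

```text
time: 10.02
ee_pos: [0.498, 0.0241, 0.1495]
tool_rot: [0.094, 0.996, -0.0, -0.005]
force: [5.7, -2.2, -27.9]
opening: 0.0131
grasp_force: 39.5
time: 11.15
ee_pos: [0.5022, 0.024, 0.2769]
tool_rot: [0.094, 0.996, 0.001, 0.003]
force: [0.0, 0.5, 0.5]
opening: 0.0502
grasp_force: 0.0
[0.05 0.23 0.06 1.4  0.   0.24]
wrist lever_handle 0.88 [243.4, 179.3, 259.5, 242.0]
wrist lift_lever 0.62 [242.9, 176.9, 258.1, 238.8]
side lift_lever 0.64 [241.0, 196.5, 264.8, 202.4]
scene lift_lever 0.51 [248.4, 167.5, 271.3, 201.6]
0 [0.4944 0.0234 0.0893] [array([251.3, 164. ]), array([263.2, 214.1]), array([265.6, 180.9])]
0.7 [0.4944 0.0234 0.1407] [array([251. , 175.3]), array([263.8, 200.9]), array([266.1, 168.6])]
0.78 [0.4967 0.023  0.1463] [array([251. , 179.1]), array([263.1, 199.3]), array([265.8, 167.9])]
0.85 [0.499  0.0225 0.151 ] [array([251. , 182.9]), array([262.4, 197.8]), array([265.4, 167.5])]
```

View pics/crop2.png

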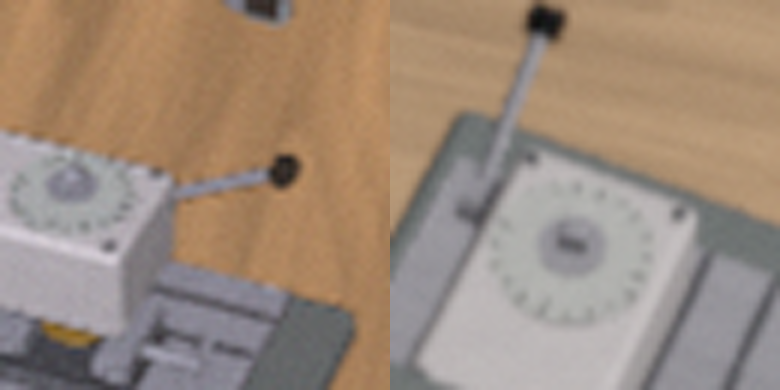

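The crop shows the lever arm now well above level, with the handle at side (262.5,198.3) and scene (266,168). Combined with the 28 N and no further rise, this means the lever is at its stop. Next I'll look at the spindle's flat from close up.

```bash
python3 - <<'E'
from h import *
from workcell import env
st=env.get_state();go(st,(.628,.049,.215),np.pi/2-.19)
E
python3 -m inch '[-2,0.8,0,0,0,0,-4,1.6,1,0,0,0,-4,1.6,2.5,0,0,0,-2,0.8,2.5,0,0,0,0,0,0,0,0,0,0,0,0,0,0,0]'
cat >> h.py <<'E'
def look(env,fn,pt,box,sc):
    st=env.get_state();w=env.camera_info("wrist");a=env.camera("wrist");cv2.imwrite(fn+"_full.png",a)
    u,v=proj(w,pt)[0];x=int(max(0,u-box));y=int(max(0,v-box));c=a[y:y+2*box,x:x+2*box]
    cv2.imwrite(fn+".png",cv2.resize(c,None,fx=sc,fy=sc,interpolation=cv2.INTER_CUBIC));print("crop origin",x,y,"scale",sc,"pred",u,v)
    import pickle;pickle.dump((st,w),open(fn+".pkl","wb"))
    return st,w
E
python3 - <<'E'
from h import *
from workcell import env
st,w=look(env,"pics/sp1",(.598,.055,.161),50,6)
for m in env.masks_of("wrist","spindle_tip")[:2]+env.masks_of("wrist","washer_top")[:2]: print(round(m["score"],2),m["bbox"])
print(st["joints"].round(2),st["ee_pos"])
E
```

```text
shift cm [-12.03   4.86   5.89]
turn deg [ 0.  -0.1  0.1]
time: 12.35
ee_pos: [0.6275, 0.0485, 0.2151]
tool_rot: [0.094, 0.996, 0.0, -0.0]
force: [0.5, -0.8, 1.5]
opening: 0.0499
grasp_force: 0.0
crop origin 204 123 scale 6 pred 254.91462789170012 173.8598494730476
0.55 [250.6, 162.3, 268.6, 179.0]
[0.08 0.52 0.32 1.37 0.   0.27] [0.62754205 0.04846472 0.21514272]
```

View pics/sp1.png

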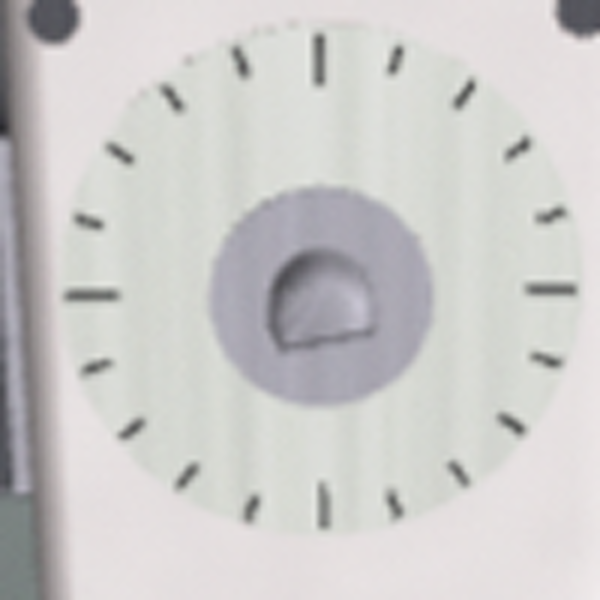

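The spindle's flat faces down in this image, roughly machine +x. Its edge runs from (282,350) to (376,329) in the crop, and the washer centre is at (322,296). Now I'll compute the flat's direction and go to look at the knob.

```bash
python3 - <<'E'
from h import *
import pickle
from workcell import env
st,w=pickle.load(open("pics/sp1.pkl","rb"));_,w1=pickle.load(open("w1.pkl","rb"))
s,d=env.camera_info("scene"),env.camera_info("side")
S=lambda x,y:(204+x/6,123+y/6)
print("washer tri",tri([(w,S(322,296)),(w1,(151.3,38.3)),(s,(270.3,205.8)),(d,(227,200.8))]), tri([(w,S(322,296)),(s,(270.3,205.8)),(d,(227,200.8))]),tri([(w,S(322,296)),(w1,(151.3,38.3))]))
for z in(.151,.153,.155): print("washer",z,onz(w,S(322,296),z))
a,b=onz(w,S(282,350),.158),onz(w,S(376,329),.158);e=b-a;n=np.array([e[1],-e[0]]);n=n*np.sign(n[0]);print("flat dir",np.arctan2(n[1],n[0]),np.linalg.norm(e),((a+b)/2))
# machine axis from dial ticks: left-right and top-bottom
L,Rr=onz(w,S(65,296),.15),onz(w,S(577,289),.15);e=Rr-L;print("dial y axis", np.arctan2(e[1],e[0])-np.pi/2)
go(env.get_state(),(.475,.319,.18))
E
```

```text
washer tri [0.59878453 0.05662592 0.15046485] [0.59848208 0.05703256 0.15078561] [0.60023945 0.05662264 0.14833097]
washer 0.151 [0.59975517 0.0566952  0.151     ]
washer 0.153 [0.59926816 0.05675266 0.153     ]
washer 0.155 [0.59878114 0.05681013 0.155     ]
flat dir 0.0386956736579732 0.010894537443921815 [0.60316947 0.05673795 0.158     ]
dial y axis -0.1749764706059509
shift cm [20.12 23.7   3.64]
```

```bash
python3 -m inch '[1,1.2,-1,0,0,0,3,3.5,-1,0,0,0,3,3.5,0,0,0,0,3,3.5,0,0,0,0,3,3.5,0,0,0,0,3,3.5,0,0,0,0,3,3.5,2,0,0,0,1.1,1.5,3.6,0,0,0,0,0,0,0,0,0,0,0,0,0,0,0]'
python3 - <<'E'
from h import *
from workcell import env
st,w=look(env,"pics/kn1",(.475,.319,.018),50,6)
for m in env.masks_of("wrist","knob_mid")[:5]: print(round(m["score"],2),m["bbox"])
print(st["joints"].round(2),st["ee_pos"])
E
```

```text
time: 13.75
ee_pos: [0.4754, 0.3192, 0.1807]
tool_rot: [0.094, 0.996, 0.001, 0.001]
force: [0.3, -0.3, 0.5]
opening: 0.0502
grasp_force: 0.0
crop origin 202 125 scale 6 pred 252.8349033024029 175.94861218603035
0.96 [145.6, 78.6, 187.8, 124.5]
0.78 [236.1, 154.8, 272.9, 204.2]
0.64 [234.9, 71.1, 283.1, 111.9]
0.64 [216.7, 233.2, 255.0, 278.9]
[ 0.59  0.42  0.07  1.22 -0.    0.78] [0.47543528 0.31920742 0.18067025]
```

View pics/kn1.png

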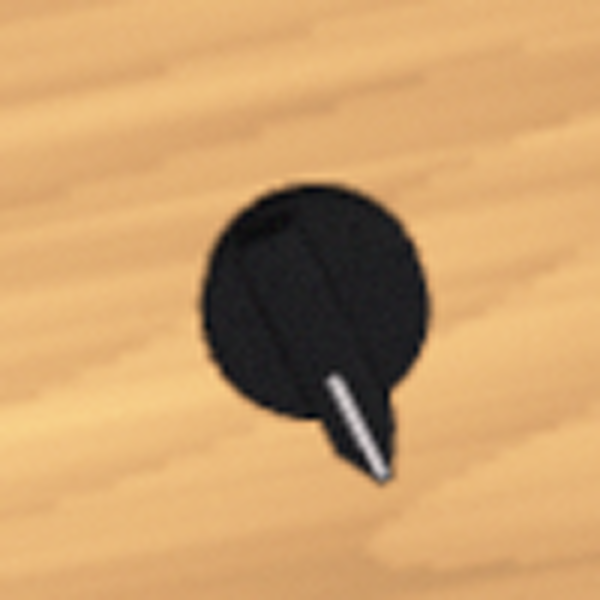

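The black knob has its disc centre at crop (316,302). The nose line runs from (332,378) to (384,475), with the nose tip at (386,482).

```bash
python3 - <<'E'
from h import *
import pickle
from workcell import env
st,w=pickle.load(open("pics/kn1.pkl","rb"))
S=lambda x,y:(202+x/6,125+y/6)
a,b,t,q=[onz(w,S(*u),.036) for u in((332,378),(384,475),(386,482),(265,229))]
e=b-a;th=np.arctan2(e[1],e[0]);e2=t-q;print("nose dir",th,np.arctan2(e2[1],e2[0]),np.linalg.norm(e2),np.linalg.norm(e))
u=e/np.linalg.norm(e);print("axis from nose",t-.028*u,"from tail",q+.020*u,"disc",onz(w,S(316,302),.014))
go(env.get_state(),(.475,.319,.1),th+np.pi/2)
E
```

```text
nose dir 0.2881666037605974 0.24414730061666 0.04903856874212609 0.019720150364249497
axis from nose [0.47706022 0.31973768 0.036     ] from tail [0.47549674 0.32152499 0.036     ] disc [0.47572293 0.32088803 0.014     ]
shift cm [ 0.16 -0.04  8.1 ]
turn deg [  0.1   0.2 -27.4]
```

```bash
python3 -m inch '[0,0,0,0.1,0.2,-9,0,0,0,0,0,-9,0,0,0,0,0,-9.1,-0.1,0.1,3,0,0,0,0,0,4,0,0,0,0,0,4,0,0,0,0,0,2,0,0,0,0,0,1,0,0,0,0,0,0,0,0,0]' 3.5 && python3 - <<'E'
from h import *
from workcell import env
go(env.get_state(),(.476,.3205,.040),.28+np.pi/2)
E
```

```text
time: 14.98
ee_pos: [0.476, 0.3199, 0.0393]
tool_rot: [-0.141, 0.99, -0.0, -0.001]
force: [-0.6, -0.3, 0.9]
opening: 0.0351
grasp_force: 0.0
shift cm [-0.02  0.06 -0.07]
turn deg [ 0.  -0.2  0.2]
```

```bash
python3 -m inch '[0,0,0,0,0,0,0,0,0,0,0,0,0,0,0,0,0,0,0,0,0,0,0,0,0,0,0,0,0,0]' 0.6 60 && python3 -m inch '[0,0,-1,0,0,0,0,0,-3,0,0,0,0,0,-5,0,0,0,0,0,-6,0,0,0,0,0,-4,0,0,0,0,0,-2,0,0,0,0,0,0,0,0,0,0,0,0,0,0,0]'
python3 - <<'E'
from h import *
from workcell import env
st,w=look(env,"pics/kn2",env.get_state()["ee_pos"]-[0,0,.02],60,5)
go(st,(.5995,.0567,st["ee_pos"][2]),.04+np.pi/2);print(st["joints"].round(2))
E
```

```text
time: 15.6
ee_pos: [0.4765, 0.3209, 0.0406]
tool_rot: [-0.142, 0.99, 0.0, 0.0]
force: [0.6, -0.3, 6.7]
opening: 0.0102
grasp_force: 62.4
time: 16.6
ee_pos: [0.4753, 0.32, 0.2476]
tool_rot: [-0.142, 0.99, -0.001, -0.003]
force: [-0.8, 0.5, 0.4]
opening: 0.0099
grasp_force: 61.5
crop origin 194 179 scale 5 pred 254.0465937523176 239.68590551863133
shift cm [-4.540e+00 -2.876e+01 -1.000e-02]
turn deg [-0.1 -0.3 14. ]
[0.59 0.39 0.21 1.39 0.   0.31]
```

View pics/kn2.png

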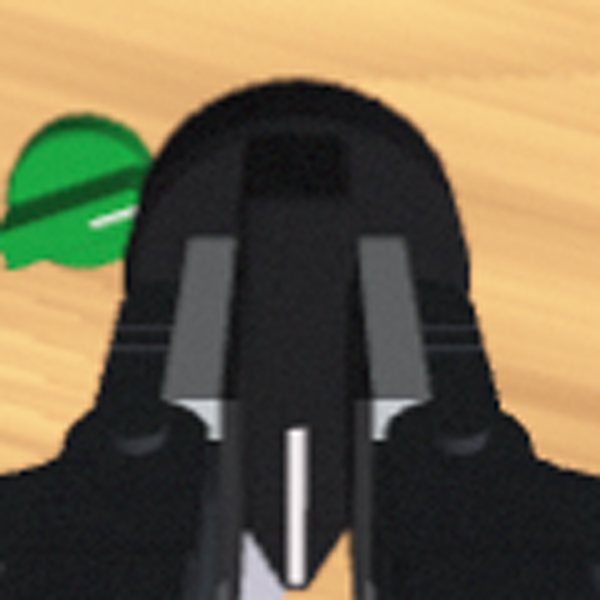

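The knob is gripped squarely. Its nose line is vertical in the image at column 296, the tail's top edge is at crop y≈200 and the nose tip at y≈588. Now I'll work out the knob axis in the tool frame.

```bash
python3 - <<'E'
from h import *
import pickle
st,w=pickle.load(open("pics/kn2.pkl","rb"))
S=lambda x,y:(194+x/5,179+y/5)
z=st["ee_pos"][2]; T=R.from_quat(st["tool_rot"])
f=lambda uv,dz:(T.inv().apply(onz(w,S(*uv),z+dz)-st["ee_pos"])*1e3).round(1)
for n,uv,dz in(("tail top",(297,198),-.0046),("nose tip",(296,588),-.0046),("line0",(297,430),-.0046),("tail bottom",(297,135),-.0246),("disc back edge bottom",(297,80),-.0406),("disc back edge top",(297,80),-.0246),("discL",(126,290),-.03),("discR",(468,290),-.03)): print(n,f(uv,dz))
E
```

```text
tail top [19.7 -0.4  4.7]
nose tip [-27.4  -0.5   4.5]
line0 [-7.1 -0.4  4.6]
tail bottom [18.9 -0.4 24.7]
disc back edge bottom [20.2 -0.3 40.7]
disc back edge top [25.6 -0.4 24.7]
discL [ -3.5 -21.5  30. ]
discR [-3.5 20.8 30. ]
```

```bash
python3 -m inch '[0,0,0,-0.1,-0.3,7,0,0,0,0,0,7,-0.7,-1.7,0,0,0,0,-1.6,-3.8,0,0,0,0,-1.6,-3.8,0,0,0,0,-1.6,-3.8,0,0,0,0,-1.6,-3.8,0,0,0,0,-1.6,-3.8,0,0,0,0,-1.6,-3.8,0,0,0,0,-1.1,-2.3,0,0,0,0,0,0,0,0,0,0,0,0,0,0,0,0,0,0,0,0,0,0]'
python3 - <<'E'
from h import *
from workcell import env
st=env.get_state();go(st,(.5998,.0571,.2126),.04+np.pi/2);print(st["joints"].round(2),st["force"])
E
```

```text
time: 18.27
ee_pos: [0.6, 0.0578, 0.2484]
tool_rot: [-0.021, 1.0, 0.001, 0.0]
force: [0.0, 0.4, -1.2]
opening: 0.0105
grasp_force: 61.5
shift cm [ 0.03 -0.08  3.58]
turn deg [0.1 0.1 0.1]
[0.1  0.45 0.3  1.42 0.   0.05] [ 0.04020236  0.37095611 -1.24504057]
```

```bash
python3 -m inch '[0.03,-0.08,1.5,0.1,0.1,0.1,0,0,1.5,0,0,0,0,0,0.9,0,0,0,0,0,0,0,0,0]'; python3 -m inch '[0,0,0.2,0,0,0,0,0,0.2,0,0,0,0,0,0,0,0,0]'; python3 -m inch '[0,0,0.2,0,0,0,0,0,0.2,0,0,0,0,0,0,0,0,0]'
```

```text
time: 18.77
ee_pos: [0.5994, 0.0564, 0.208]
tool_rot: [-0.019, 1.0, -0.0, -0.002]
force: [0.6, 0.7, -0.4]
opening: 0.0099
grasp_force: 61.5
time: 19.15
ee_pos: [0.6004, 0.0563, 0.2057]
tool_rot: [-0.019, 1.0, 0.0, 0.0]
force: [0.5, -0.2, 0.7]
opening: 0.0103
grasp_force: 61.5
time: 19.52
ee_pos: [0.6002, 0.0564, 0.2016]
tool_rot: [-0.019, 1.0, 0.0, -0.0]
force: [-0.8, -0.2, 0.6]
opening: 0.0103
grasp_force: 61.7
```

```bash
python3 -m inch '[0,0.05,0.2,0,0,0,0,0,0,0,0,0]'; python3 -m inch '[0,0,0.2,0,0,0,0,0,0,0,0,0]';  python3 -m inch '[0,0,0.2,0,0,0,0,0,0,0,0,0]'
```

```text
time: 19.77
ee_pos: [0.5999, 0.0569, 0.1991]
tool_rot: [-0.019, 1.0, 0.0, -0.001]
force: [-1.3, 0.4, 0.5]
opening: 0.01
grasp_force: 61.6
time: 20.02
ee_pos: [0.5999, 0.0568, 0.1971]
tool_rot: [-0.019, 1.0, 0.0, -0.001]
force: [-2.0, -0.2, -0.7]
opening: 0.0099
grasp_force: 61.6
time: 20.27
ee_pos: [0.5999, 0.0569, 0.1953]
tool_rot: [-0.019, 1.0, 0.0, -0.0]
force: [-2.5, 1.3, -0.7]
opening: 0.0104
grasp_force: 61.6
```

```bash
python3 -m inch '[0.05,0,0.2,0,0,0,0,0,0,0,0,0]'; python3 -m inch '[0.03,0,0.2,0,0,0,0,0,0,0,0,0]';  python3 -m inch '[0,0,0.2,0,0,0,0,0,0,0,0,0]'
```

```text
time: 20.52
ee_pos: [0.5998, 0.0568, 0.1936]
tool_rot: [-0.019, 1.0, 0.0, 0.0]
force: [-2.1, 0.6, 1.3]
opening: 0.0101
grasp_force: 61.7
time: 20.78
ee_pos: [0.5998, 0.0568, 0.1925]
tool_rot: [-0.019, 1.0, 0.0, 0.001]
force: [-3.2, 0.6, 4.2]
opening: 0.0097
grasp_force: 62.3
time: 21.02
ee_pos: [0.5998, 0.0568, 0.1911]
tool_rot: [-0.019, 1.0, 0.0, 0.001]
force: [-4.6, -0.2, 6.8]
opening: 0.0101
grasp_force: 62.7
```

```bash
python3 -m inch '[0.1,0,0.1,0,0,0,0,0,0.1,0,0,0,0,0,0,0,0,0]'; python3 -m inch '[0.05,0,0.15,0,0,0,0,0,0,0,0,0]';  python3 -m inch '[0,0,0.15,0,0,0,0,0,0,0,0,0]'
```

```text
time: 21.4
ee_pos: [0.5997, 0.0568, 0.1905]
tool_rot: [-0.019, 1.0, 0.0, 0.003]
force: [-4.2, -0.7, 12.2]
opening: 0.0103
grasp_force: 63.2
time: 21.65
ee_pos: [0.5997, 0.0568, 0.1905]
tool_rot: [-0.019, 1.0, 0.0, 0.004]
force: [-5.1, -0.7, 17.0]
opening: 0.0102
grasp_force: 63.9
time: 21.9
ee_pos: [0.5998, 0.0568, 0.1904]
tool_rot: [-0.019, 1.0, 0.0, 0.004]
force: [-8.3, -0.1, 22.2]
opening: 0.0098
grasp_force: 64.7
```

```bash
python3 -m inch '[0.15,0,0,0,0,0,0,0,0,0,0,0]'; python3 -m inch '[0.1,0,0,0,0.3,0,0,0,0,0,0,0]'
python3 - <<'E'
from h import *
from workcell import env
st=env.get_state();print(st["force"],st["moment"],st["ee_pos"])
b=env.camera("side");c=env.camera("scene");a=env.camera("wrist")
k=lambda i,x,y,n:cv2.resize(i[y:y+n,x:x+n],(390,390),interpolation=cv2.INTER_CUBIC)
cv2.imwrite("pics/fin.png",np.hstack([k(b,190,150,90),k(c,230,150,90)]))
E
```

```text
time: 22.15
ee_pos: [0.5996, 0.0568, 0.1904]
tool_rot: [-0.019, 1.0, 0.0, 0.006]
force: [-3.6, 0.0, 20.0]
opening: 0.0105
grasp_force: 64.3
time: 22.4
ee_pos: [0.5996, 0.0568, 0.1905]
tool_rot: [-0.019, 1.0, 0.0, 0.004]
force: [-1.1, -0.2, 19.1]
opening: 0.0105
grasp_force: 64.1
[-1.13026354 -0.20919696 19.06431682] [-0.09596468  0.41167583 -0.00283207] [0.59959699 0.05682147 0.19048172]
```

View pics/fin.png

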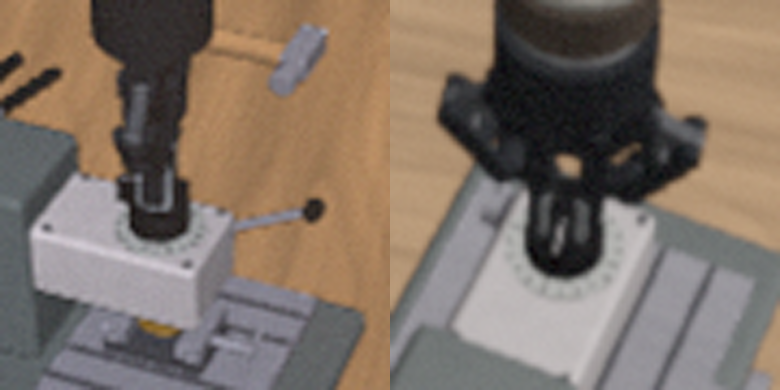

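The picture shows the knob seated on the dial and held at crop (160,215), with the lever still up at (314,209). The push is 19 N against a hard stop, with almost no side load.

```bash
python3 -c "
from workcell import env
print(env.close_job())"
```

```text
the job is handed in; nothing more can be done
None
```

The lift lever is up at its stop, and the black knob is on the spindle with the flats lined up and held down at about 19 N against the flat washer; the job is handed in (at about 22 s), with no verdict returned.

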